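Move the spindle sleeves to the storage rack in reverse order

ROBOT

A 6-joint arm with a two-finger parallel gripper is mounted at the origin on the work surface. World frame = base frame: x ahead of the robot, y to its left, z up, the work surface at z = 0. Lengths are in m, angles in rad, forces in N, time in s.
With the tool pointing down it reaches from about 0.375 to 0.9 m from the base axis. Payload 3.1 kg.
Tool frame: the origin (TCP) lies at the very end of the fingers, on their centre line; the grasp point (between the pads) lies 19 mm behind it (manip.tcp_to_grasp is the distance from the TCP to the grasp point, in m); z points along the fingers, y is the line along which they close (so a half turn about z gives the same grasp; the last joint's range is limited). The gripper opens to 85 mm and grips with 20 to 120 N. Pads are 22 mm wide; open, the fingers measure 114 mm over their backs; the gripper's body (76 mm by 85 mm) begins 54 mm behind the grasp point. The pads swing forward as they close: fully open they stand 13 mm farther back than shut.
Start: joints at [-1.323, 0.527, 1.433, -0, 1.181, -0.178], TCP at [0.258, -0.569, 0.203] pointing down, gripper open.
Joint ranges: [-3.08, 3.08], [-0.75, 2.2], [0.22, 2.44], [-1.43, 4.57], [0, 2.65], [-2.85, 2.85]. Speed limits (rad/s): [2.79, 2.79, 3.14, 3.14, 3.14, 3.14].

INTERFACE

Orientations are given as a unit quaternion [x, y, z, w].
In Python, from station import manip gives the robot as it stands. The module is installed in compiled form; this text tells all that it offers.
- The arm moves only by the tool step_arm, never from a script. Its argument "commands" is one flat list of numbers, 6 for each row, row after row: the shift along the tool's x, y, z in m, then the turn, a rotation vector about the tool's x, y, z in degrees. A call has exactly 10 rows; each row is the pose to reach, as a shift and turn from the pose commanded when the call began, along the tool's axes at that moment; what a row does not reach only later rows make up. A row lasts 1/10 s, in which the tool goes at most 50 mm and 8.59 degrees, less where a joint would pass 70% of its speed; a pose out of reach is approached as far as the arm can. A call with a gripper value outside its range is refused whole. "jaw" is the opening in per cent of the stroke, from 0 (shut) to 100 (fully open), set as the call begins (left out, the last holds). The fingers move at their own pace and stop on an object; "grip_force" is the grip in N (left out, the last holds). Time passes only in rows, so rows that repeat a pose let the fingers close, or fill a call up. It gives the time, the measured TCP pose, the force, the opening and the grip force at its end, in the units of the state.
- manip.sense(): the state, without advancing time (a new reading comes with each control period).
- manip.snapshot(name): name is "side" or "top"; returns a dict with "pixels" (384x512x3 uint8, blue, green, red), "fx", "fy", "cx", "cy" (pixels), "k1" (the pictures are not rectified: a ray, as slopes to the right and down, at radius r is drawn at 1 + k1 r^2 times it, then the intrinsics apply), "R" (3x3) and "t" (3): a world point X has camera coordinates R X + t. Camera axes: x right, y down, z forward; pixel columns grow to the right and rows downward; lengths in m; the calibration is good to about 2 mm. A picture is of the moment at which its call begins. There is no depth.
- manip.sign_off(): hands the job in; it is judged then, once.
The state is a dict: "t": time; "q": joint angles; "qd": joint speeds; "tau": joint torques, N m; "tcp_pos": TCP position; "tool_rot": TCP orientation; "force": force on the tool from outside, world axes, zero at the start; "ft_torque": the same for the moment, N m; "finger_gap": opening from 0.0 (shut) to 1.0 (fully open); "gripper_force": force on a finger pad.
Only numpy, scipy, OpenCV 4.12 (cv2) and the standard library are available. Lean on these libraries where they do the work, as an engineer would, in place of code of your own. Each camera call takes 0.05 s, during which the arm holds its last target. There are 200 camera calls.

TASK

The four tapered steel spindle sleeves on the black drying rack are dry: move them all to the pins of the wooden storage rack in the reverse order, so that the sleeve now nearest the robot ends up on the farthest pin, the next on the one before it, and so on. Nest each sleeve loosely over its pin without pressing it down hard, so that it stands upright with its foot flat on the board.

Things in the scene. Friction and masses are not known exactly. Their poses are not given: they have to be found in the camera images.
- sleeve_tall: Tapered sleeve, the tallest and slimmest sleeve: round, 95 tall, outside 44 across at the foot tapering to 34 at height 60, straight 34 above (mm). Plain steel, open tapered bore right through (32 or more wide at the foot, 22 or more at the top). Origin: centre of its foot, z up. Starts over its seat's pin, square with the drying rack within 6 degrees. 320 g +-20%.
- sleeve_squat: Tapered sleeve, the shortest and thickest sleeve: round, 55 tall, outside 60 across at the foot tapering to 52 at height 25, straight 52 above (mm). Plain steel, open tapered bore right through (32 or more wide at the foot, 22 or more at the top). Origin: centre of its foot, z up. Starts over its seat's pin, square with the drying rack within 6 degrees. 400 g +-20%.
- sleeve_flanged: Tapered sleeve, 75 tall, round, with a thin wide flange at the foot (62 across, 8 thick); above it 44 tapering to 34 at height 45, straight 34 above (mm). Plain steel, open tapered bore right through (32 or more wide at the foot, 22 or more at the top). Origin: centre of its foot, z up. Starts over its seat's pin, square with the drying rack within 6 degrees. 350 g +-20%.
- sleeve_square: Tapered sleeve, 75 tall, round tapered skirt (44 across at the foot) with a square collar 46 x 46 over its top 30 (heights 45 to 75), the collar's flats along its x and y (mm). Plain steel, open tapered bore right through (32 or more wide at the foot, 22 or more at the top). Origin: centre of its foot, z up. Starts over its seat's pin, square with the drying rack within 6 degrees. 360 g +-20%.
- seat_tall: Fixed grey square seat on the drying rack, 66 x 66 x 12 mm, with a tapered pin like the storage rack's; sleeve_tall stands on it at the start. It stays put and so records that sleeve's place in the starting row. All four seats look alike. Origin: centre of its underside; the sleeve's foot stands 12 mm above it.
- seat_squat: Fixed grey square seat on the drying rack, 66 x 66 x 12 mm, with a tapered pin like the storage rack's; sleeve_squat stands on it at the start. It stays put and so records that sleeve's place in the starting row. All four seats look alike. Origin: centre of its underside; the sleeve's foot stands 12 mm above it.
- seat_flanged: Fixed grey square seat on the drying rack, 66 x 66 x 12 mm, with a tapered pin like the storage rack's; sleeve_flanged stands on it at the start. It stays put and so records that sleeve's place in the starting row. All four seats look alike. Origin: centre of its underside; the sleeve's foot stands 12 mm above it.
- seat_square: Fixed grey square seat on the drying rack, 66 x 66 x 12 mm, with a tapered pin like the storage rack's; sleeve_square stands on it at the start. It stays put and so records that sleeve's place in the starting row. All four seats look alike. Origin: centre of its underside; the sleeve's foot stands 12 mm above it.
- drying_rack: Fixed black tray 310 x 76 x 8 mm with 14 mm high end lips; the four seats stand on it in a row along its x axis, at x = -105, -35, 35, 105 mm in shuffled order. x points away from the robot (within 0.3 rad). Origin: centre of its underside, on the table. It is at the left or the right, the storage rack at the other side.
- storage_rack: Fixed wooden board 310 x 76 x 20 mm with four equal upright pins along its x axis at x = -105, -35, 35, 105 mm, empty at the start. Pins taper from 24 mm across at the foot to 12 near the tip, 40 high. Any sleeve fits loosely over any pin, its foot flat on the board 20 mm above the origin. x points away from the robot (within 0.3 rad). Origin: centre of its underside.
Things that resemble listed ones, but are neither listed nor needed, are in the scene too. Leave any pink, turquoise or yellow look-alike of the sleeve_squat alone.

How it is judged:
At the end, for the whole second after the job is handed in: Each sleeve is on the storage pin mirroring its starting place (nearest to farthest, second to third, and so on): axis within 8 mm of the pin along and across the rack, foot from 4 mm below to 5 mm above the board's surface, upright within 0.1 rad, at rest (((x of seat_tall in the frame of drying_rack between -0.125 and -0.085 m and x of sleeve_tall in the frame of storage_rack between 0.097 and 0.113 m) or (x of seat_tall in the frame of drying_rack between -0.055 and -0.015 m and x of sleeve_tall in the frame of storage_rack between 0.027 and 0.043 m) or (x of seat_tall in the frame of drying_rack between 0.015 and 0.055 m and x of sleeve_tall in the frame of storage_rack between -0.043 and -0.027 m) or (x of seat_tall in the frame of drying_rack between 0.085 and 0.125 m and x of sleeve_tall in the frame of storage_rack between -0.113 and -0.097 m)) and y of sleeve_tall in the frame of storage_rack between -0.008 and 0.008 m and z of sleeve_tall in the frame of storage_rack between 0.016 and 0.025 m and angle between each of sleeve_tall, sleeve_squat, sleeve_flanged, sleeve_square's own z axis and vertical below 0.1 rad and linear speed of each of sleeve_tall, sleeve_squat, sleeve_flanged, sleeve_square below 0.02 m/s and angular speed of each of sleeve_tall, sleeve_squat, sleeve_flanged, sleeve_square below 0.2 rad/s and ((x of seat_squat in the frame of drying_rack between -0.125 and -0.085 m and x of sleeve_squat in the frame of storage_rack between 0.097 and 0.113 m) or (x of seat_squat in the frame of drying_rack between -0.055 and -0.015 m and x of sleeve_squat in the frame of storage_rack between 0.027 and 0.043 m) or (x of seat_squat in the frame of drying_rack between 0.015 and 0.055 m and x of sleeve_squat in the frame of storage_rack between -0.043 and -0.027 m) or (x of seat_squat in the frame of drying_rack between 0.085 and 0.125 m and x of sleeve_squat in the frame of storage_rack between -0.113 and -0.097 m)) and y of sleeve_squat in the frame of storage_rack between -0.008 and 0.008 m and z of sleeve_squat in the frame of storage_rack between 0.016 and 0.025 m and ((x of seat_flanged in the frame of drying_rack between -0.125 and -0.085 m and x of sleeve_flanged in the frame of storage_rack between 0.097 and 0.113 m) or (x of seat_flanged in the frame of drying_rack between -0.055 and -0.015 m and x of sleeve_flanged in the frame of storage_rack between 0.027 and 0.043 m) or (x of seat_flanged in the frame of drying_rack between 0.015 and 0.055 m and x of sleeve_flanged in the frame of storage_rack between -0.043 and -0.027 m) or (x of seat_flanged in the frame of drying_rack between 0.085 and 0.125 m and x of sleeve_flanged in the frame of storage_rack between -0.113 and -0.097 m)) and y of sleeve_flanged in the frame of storage_rack between -0.008 and 0.008 m and z of sleeve_flanged in the frame of storage_rack between 0.016 and 0.025 m and ((x of seat_square in the frame of drying_rack between -0.125 and -0.085 m and x of sleeve_square in the frame of storage_rack between 0.097 and 0.113 m) or (x of seat_square in the frame of drying_rack between -0.055 and -0.015 m and x of sleeve_square in the frame of storage_rack between 0.027 and 0.043 m) or (x of seat_square in the frame of drying_rack between 0.015 and 0.055 m and x of sleeve_square in the frame of storage_rack between -0.043 and -0.027 m) or (x of seat_square in the frame of drying_rack between 0.085 and 0.125 m and x of sleeve_square in the frame of storage_rack between -0.113 and -0.097 m)) and y of sleeve_square in the frame of storage_rack between -0.008 and 0.008 m and z of sleeve_square in the frame of storage_rack between 0.016 and 0.025 m); the robot touches nothing.
It fails at once if a sleeve is pressed down hard on the storage rack, as if to wedge it (over 45 N) (contact force between any of sleeve_tall, sleeve_squat, sleeve_flanged, sleeve_square and storage_rack above 45 N).
It also fails if it takes over 115 s, if anything falls off the work surface, if the arm or the gripper's body presses on something with over 40 N, if the wrist force passes 120 N, or if a joint passes its speed limit or range.

## Working session

There is one attempt and no reset: what is moved stays moved. The work goes in short steps, Python scripts to look and compute and a tool call to move; the robot and the scene stay as the last step left them, time stands still between calls to the robot, and variables do not carry over. Pictures are saved under pics/ and viewed, at most 14 in all, crops included, and the job is handed in when it is done.

Besides the shell and the picture viewer there is one more tool, called after "Call:" as name(argument=value, ...) on one line, values as JSON. step_arm: Moves the arm, as the interface text tells. Its arguments: {"type":"object","properties":{"commands":{"type":"array","items":{"type":"number"}},"jaw":{"type":"number"},"grip_force":{"type":"number"}},"required":["commands"]}

```bash
mkdir -p pics; cat > h.py <<'E'
import numpy as np, cv2
from station import manip
def snap(name,f=None):
    s=manip.snapshot(name)
    if f: cv2.imwrite('pics/'+f,s['pixels'])
    return s
def K(s): return np.array([[s['fx'],0,s['cx']],[0,s['fy'],s['cy']],[0,0,1.]]),np.array([s['k1'],0,0,0.])
def ray(s,uv):
    k,d=K(s); n=cv2.undistortPoints(np.array(uv,float).reshape(-1,1,2),k,d).reshape(-1,2)
    R=np.array(s['R']);t=np.array(s['t']); return -R.T@t, np.c_[n,np.ones(len(n))]@R
def plane(s,uv,z):
    o,d=ray(s,uv); return o+d*((z-o[2])/d[:,2])[:,None]
def proj(s,X):
    k,d=K(s); return cv2.projectPoints(np.array(X,float).reshape(-1,1,3),cv2.Rodrigues(np.array(s['R']))[0],np.array(s['t'],float),k,d)[0].reshape(-1,2)
E
python3 - <<'E'
from h import *
for n in('top','side'):
    s=snap(n,n+'0.png'); print(n,s['fx'],s['k1'],-np.array(s['R']).T@s['t'],np.array(s['R']).round(2).tolist())
print(manip.sense())
a=cv2.imread('pics/top0.png')
E
```

```text
top 365.9322839244709 0.013072098719156912 [0.39646535 0.01198739 0.87053555] [[0.05, -1.0, -0.0], [-0.98, -0.04, -0.21], [0.21, 0.01, -0.98]]
side 469.62757953450415 -0.1668469131424059 [0.53919282 0.67999073 0.78724711] [[-1.0, -0.09, 0.02], [-0.08, 0.76, -0.65], [0.04, -0.65, -0.76]]
{'t': 0.1, 'q': array([-1.32349721e+00,  5.28400726e-01,  1.43378256e+00, -2.70931151e-05,
        1.18142765e+00, -1.78493552e-01]), 'qd': array([ 0.00140731, -0.00054132, -0.00339212, -0.00141086,  0.000544  ,
        0.00098304]), 'tau': array([-5.90232912e-05, -4.43303347e+01, -1.78585929e+01, -2.38604598e-04,
        3.89093664e-03,  7.40822976e-07]), 'tcp_pos': array([ 0.25799689, -0.56848003,  0.20171197]), 'tool_rot': array([ 9.77421457e-01,  2.11296655e-01, -4.72303778e-05, -1.00811284e-03]), 'force': array([ 0.39843415, -1.14832251,  0.33933279]), 'ft_torque': array([-0.00986436, -0.02599347, -0.00197331]), 'gripper_force': 0.0, 'finger_gap': 1.000715305521132}
```

View pics/top0.png

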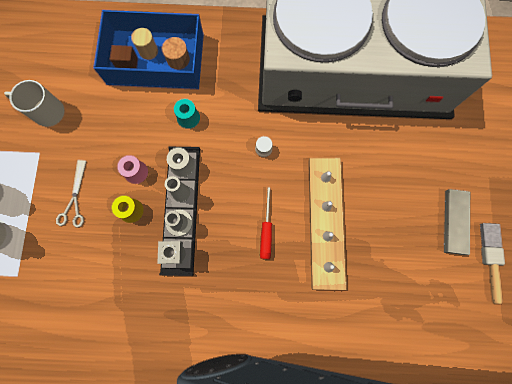

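View pics/side0.png

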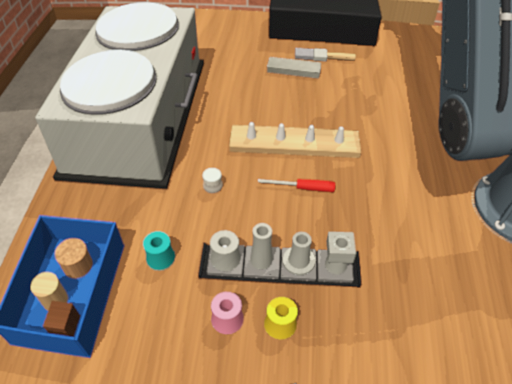

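The top view shows the drying-rack row from the far end to the near end: squat (177,158), tall (172,185), flanged (178,221) and square (169,253). The storage pins are at (328,177), (328,205), (329,236) and (330,267).

Squat candidates are grey (177,158), turquoise (185,112), pink (131,168) and yellow (123,207). The grey one on the rack fits, because it is plain steel and stands on a seat. I'll confirm it in a crop.

```bash
python3 - <<'E'
from h import *
a=cv2.imread('pics/top0.png');b=cv2.imread('pics/side0.png')
c1=cv2.resize(a[140:284,148:216],None,fx=4,fy=4,interpolation=cv2.INTER_CUBIC)
c2=cv2.resize(a[150:294,296:364],None,fx=4,fy=4,interpolation=cv2.INTER_CUBIC)
cv2.imwrite('pics/c1.png',np.hstack([c1,c2]))
d1=cv2.resize(b[215:290,195:365],None,fx=4,fy=4,interpolation=cv2.INTER_CUBIC)
d2=cv2.resize(b[110:165,220:390],None,fx=4,fy=4,interpolation=cv2.INTER_CUBIC)
cv2.imwrite('pics/c2.png',np.vstack([d1,d2]))
E
```

```text
(no output)
```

View pics/c1.png

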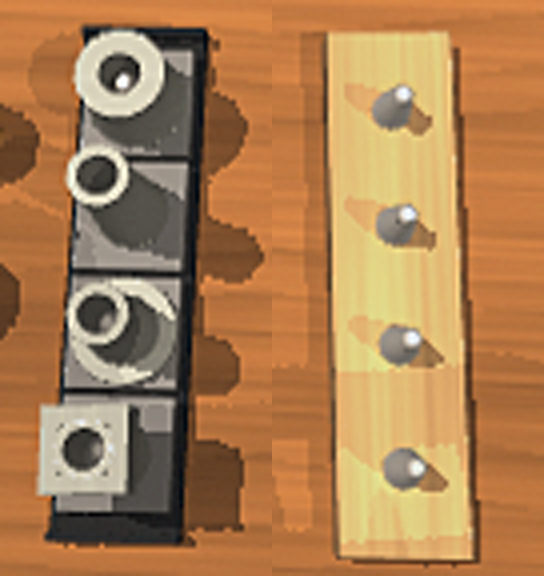

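View pics/c2.png

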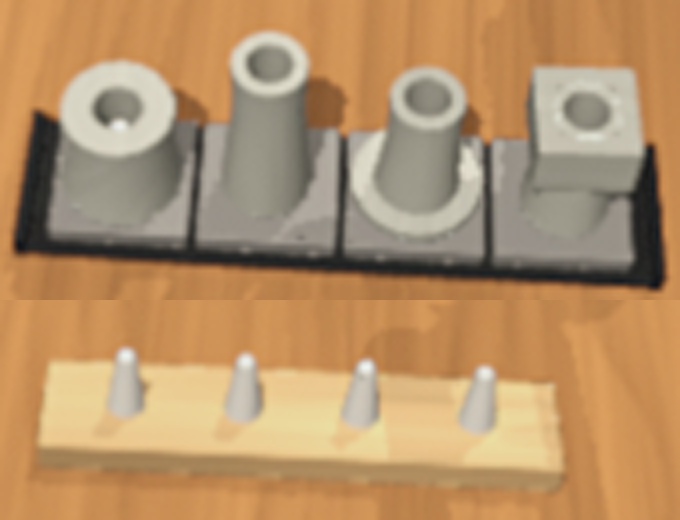

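The crops confirm it. Plain grey squat is at the far end of the black rack (crop 120,73), then tall (97,177), flanged (99,312) and square (84,449). The pin tips on the wooden board are clear in both views.

```bash
python3 - <<'E'
from h import *
S=snap('side');T=snap('top')
f=lambda p,o:(np.array(p,float)+.5)/4-.5+np.array(o)
names=['squat','tall','flanged','square','P105','P35','P-35','P-105']
tp=np.r_[f([(120,73),(97,177),(99,312),(84,449)],(148,140)),f([(131,96),(135,216),(139,341),(143,469)],(296,150))]
sp=np.r_[f([(119,108),(270,64),(429,98),(587,112)],(195,215)),f([(125,355),(246,361),(366,368),(485,374)],(220,110))-[0,75]]
z=[.075,.115,.095,.095]+[.06]*4
oT,dT=ray(T,tp);oS,dS=ray(S,sp)
for i,n in enumerate(names):
    A=np.c_[dT[i],-dS[i]];l=np.linalg.lstsq(A,oS-oT,rcond=None)[0]
    a=oT+dT[i]*l[0];b=oS+dS[i]*l[1]
    print(n,'tri',((a+b)/2).round(4),'gap',np.linalg.norm(a-b).round(4),'top',plane(T,tp[i:i+1],z[i])[0].round(4),'side',plane(S,sp[i:i+1],z[i])[0].round(4))
print(plane(T,f([(56,32),(176,32),(201,558),(65,558)],(296,150)),.02).round(3))
print(plane(S,f([(48,60),(555,82),(563,170),(38,145)],(220,110)),.02).round(3))
# drying tray
print(plane(T,f([(82,28),(208,30),(183,543),(47,541)],(148,140)),.014).round(3))
E
```

```text
squat tri [0.6387 0.1988 0.0735] gap 0.0019 top [0.6392 0.1984 0.075 ] side [0.6376 0.2002 0.075 ]
tall tri [0.5693 0.1963 0.1136] gap 0.0001 top [0.569 0.196 0.115] side [0.5691 0.1974 0.115 ]
flanged tri [0.4987 0.1934 0.0935] gap 0.0026 top [0.4998 0.1929 0.095 ] side [0.4975 0.1949 0.095 ]
square tri [0.4269 0.1945 0.0931] gap 0.0014 top [0.4275 0.1939 0.095 ] side [0.4265 0.196  0.095 ]
P105 tri [ 0.6233 -0.1468  0.0583] gap 0.0015 top [ 0.6221 -0.1463  0.06  ] side [ 0.6239 -0.1452  0.06  ]
P35 tri [ 0.553  -0.1492  0.0582] gap 0.0007 top [ 0.5523 -0.1488  0.06  ] side [ 0.5533 -0.1473  0.06  ]
P-35 tri [ 0.4828 -0.1518  0.0573] gap 0.0006 top [ 0.4822 -0.1512  0.06  ] side [ 0.4833 -0.1488  0.06  ]
P-105 tri [ 0.4132 -0.1539  0.0579] gap 0.0002 top [ 0.4131 -0.1535  0.06  ] side [ 0.4137 -0.1515  0.06  ]
[[ 0.671 -0.109  0.02 ]
 [ 0.675 -0.181  0.02 ]
 [ 0.366 -0.194  0.02 ]
 [ 0.363 -0.118  0.02 ]]
[[ 0.675 -0.181  0.02 ]
 [ 0.364 -0.195  0.02 ]
 [ 0.363 -0.118  0.02 ]
 [ 0.671 -0.106  0.02 ]]
[[0.685 0.239 0.014]
 [0.688 0.161 0.014]
 [0.38  0.151 0.014]
 [0.378 0.229 0.014]]
```

Two-view triangulation agrees to about 2 mm, and both racks are yawed about 2°. From near to far the row is square, flanged, tall, squat. So the targets are square → P105, flanged → P35, tall → P-35 and squat → P-105. I'll close the jaws across the row. The foot height is 20 mm on both racks, so the pick and place heights are equal.

Call:
step_arm(commands=[0.036, -0.021, 0, 0, 0, 3, 0.072, -0.042, 0, 0, 0, 6, 0.107, -0.062, 0, 0, 0, 9, 0.143, -0.083, 0, 0, 0, 12, 0.179, -0.104, 0, 0, 0, 15, 0.215, -0.125, 0, 0, 0, 18, 0.25, -0.145, 0, 0, 0, 20.5, 0.286, -0.166, 0, 0, 0, 22.4, 0.286, -0.166, 0, 0, 0, 22.4, 0.286, -0.166, 0, 0, 0, 22.4], jaw=100, grip_force=60)

```text
t: 1.2
tcp_pos: [0.4504, -0.2992, 0.2026]
tool_rot: [1.0, 0.019, -0.0, 0.0]
force: [-0.1, -0.9, -0.2]
finger_gap: 1.002
gripper_force: 0.0
```

Call:
step_arm(commands=[0, -0.04, 0, 0, 0, 0, 0, -0.09, 0, 0, 0, 0, 0, -0.14, 0, 0, 0, 0, 0, -0.19, 0, 0, 0, 0, 0, -0.24, 0, 0, 0, 0, 0, -0.29, 0, 0, 0, 0, 0, -0.34, 0, 0, 0, 0, 0, -0.39, 0, 0, 0, 0, -0.003, -0.44, 0, 0, 0, 0, -0.005, -0.485, 0, 0, 0, 0])

```text
t: 2.2
tcp_pos: [0.4287, 0.1854, 0.2028]
tool_rot: [1.0, 0.017, 0.0, 0.0]
force: [1.2, -0.9, 0.9]
finger_gap: 1.005
gripper_force: 0.0
```

```bash
cat > d.py <<'E'
import sys; from h import *
from scipy.spatial.transform import Rotation as Ro
s=manip.sense(); g=np.array([float(v) for v in sys.argv[1:4]])
R=Ro.from_quat(s['tool_rot']).as_matrix()
print('t',round(s['t'],1),'pos',s['tcp_pos'].round(4),'shift',(R.T@(g-s['tcp_pos'])).round(4),'yaw',np.degrees(np.arctan2(R[1,0],R[0,0])).round(2),'tilt z',R[:,2].round(4),'F',s['force'].round(1),'gap',round(s['finger_gap'],3))
E
python3 d.py .427 .1948 .061
```

```text
t 2.2 pos [0.4287 0.1854 0.2028] shift [-0.0015 -0.0095  0.1418] yaw 1.9 tilt z [ 9.e-04 -3.e-04 -1.e+00] F [ 1.2 -0.9  0.9] gap 1.005
```

Call:
step_arm(commands=[-0.0015, -0.01, 0.015, 0, 0, 0, -0.0015, -0.01, 0.035, 0, 0, 0, -0.0015, -0.01, 0.06, 0, 0, 0, -0.0015, -0.01, 0.085, 0, 0, 0, -0.0015, -0.01, 0.105, 0, 0, 0, -0.0015, -0.01, 0.12, 0, 0, 0, -0.0015, -0.01, 0.132, 0, 0, 0, -0.0015, -0.01, 0.139, 0, 0, 0, -0.0015, -0.01, 0.142, 0, 0, 0, -0.0015, -0.01, 0.142, 0, 0, 0])

```text
t: 3.2
tcp_pos: [0.4268, 0.1941, 0.0605]
tool_rot: [1.0, 0.017, -0.0, 0.0]
force: [0.3, 0.1, -0.1]
finger_gap: 1.005
gripper_force: 0.0
```

Call:
step_arm(commands=[0, 0, 0, 0, 0, 0, 0, 0, 0, 0, 0, 0, 0, 0, 0, 0, 0, 0, 0, 0, 0, 0, 0, 0, 0, 0, 0, 0, 0, 0, 0, 0, 0, 0, 0, 0, 0, 0, 0, 0, 0, 0, 0, 0, 0, 0, 0, 0, 0, 0, 0, 0, 0, 0, 0, 0, 0, 0, 0, 0], jaw=0, grip_force=60)

```text
t: 4.2
tcp_pos: [0.427, 0.1948, 0.0616]
tool_rot: [1.0, 0.018, 0.001, -0.0]
force: [-1.7, 0.8, 6.6]
finger_gap: 0.498
gripper_force: 59.9
```

```bash
python3 d.py .6228 -.1462 .161; python3 - <<'E'
from h import *
s=snap('side')['pixels']
cv2.imwrite('pics/g1.png',cv2.resize(s[120:320,160:400],None,fx=3,fy=3))
E
```

```text
t 4.2 pos [0.427  0.1948 0.0616] shift [ 0.1839  0.3477 -0.0991] yaw 2.01 tilt z [ 2.e-03  2.e-04 -1.e+00] F [-1.7  0.8  6.6] gap 0.498
```

View pics/g1.png

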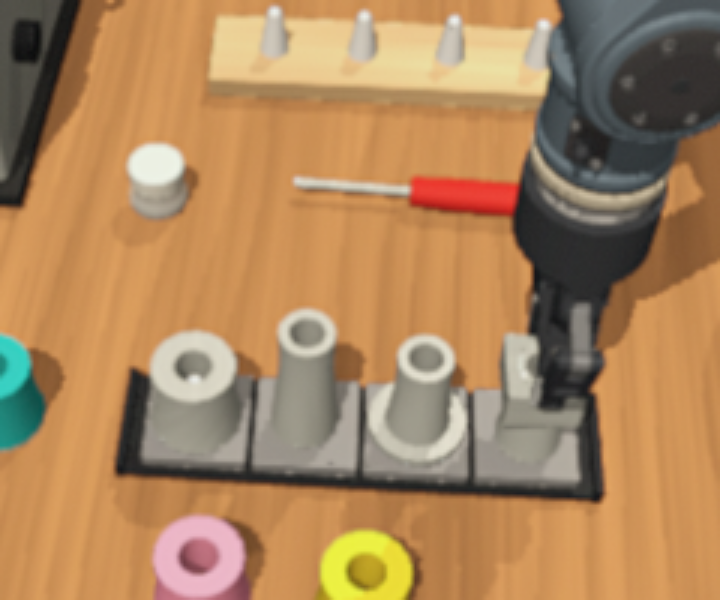

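```bash
python3 - <<'E'
from h import *
s=snap('side')
for dx in(-.011,0,.011):
  print(((proj(s,[[.427+dx,.2332,.062],[.427+dx,.2332,.1],[.427+dx,.218,.095]])-[160,120])*3).round(0).tolist())
E
```

```text
[[554.0, 451.0], [565.0, 417.0], [563.0, 400.0]]
[[536.0, 450.0], [546.0, 416.0], [544.0, 399.0]]
[[518.0, 449.0], [527.0, 415.0], [525.0, 397.0]]
```

```bash
python3 - <<'E'
from h import *
s=snap('side'); t=snap('top')
a=cv2.resize(s['pixels'][190:290,300:380],None,fx=6,fy=6,interpolation=cv2.INTER_CUBIC)
cv2.imwrite('pics/g2.png',a)
E
```

```text
(no output)
```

View pics/g2.png

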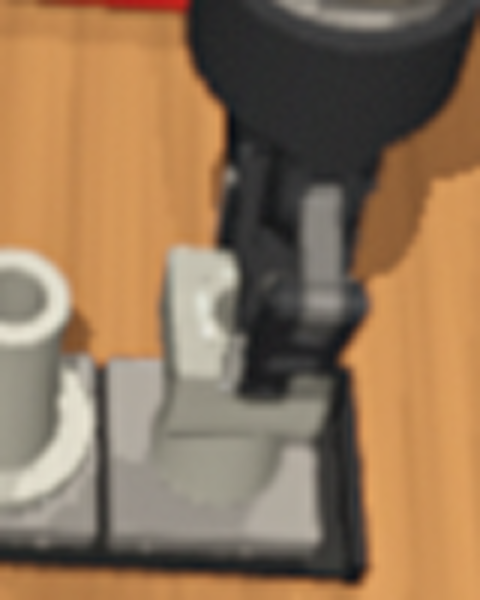

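```bash
python3 - <<'E'
from h import *
t=snap('top')
p=proj(t,[[.427,.195,.095],[.427,.235,.075],[.427,.155,.075],[.427,.195,.2]])
print(p.round(1).tolist())
o=np.array([110,180])
a=cv2.resize(t['pixels'][180:300,110:250],None,fx=5,fy=5,interpolation=cv2.INTER_CUBIC)
for q in p: cv2.drawMarker(a,tuple(int(v) for v in ((q-o)*5+2)),(0,0,255),0,12,1)
cv2.imwrite('pics/g3.png',a)
E
```

```text
[[168.1, 252.1], [151.6, 251.7], [188.8, 253.4], [154.6, 249.1]]
```

View pics/g3.png

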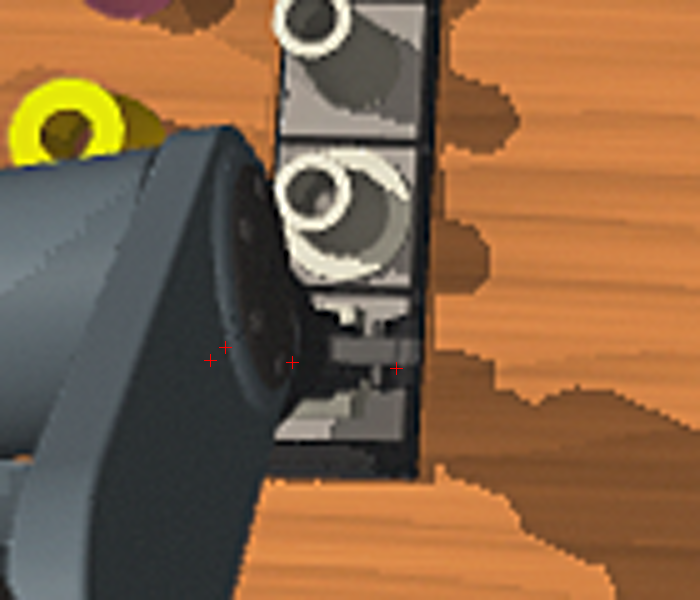

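The side view shows the near finger on the collar, though somewhat higher and to the right of where I expected. The top view shows the other finger near its expected place. I'll lift and check how it hangs.

Call:
step_arm(commands=[0, 0, -0.003, 0, 0, 0, 0, 0, -0.009, 0, 0, 0, 0, 0, -0.018, 0, 0, 0, 0, 0, -0.03, 0, 0, 0, 0, 0, -0.045, 0, 0, 0, 0, 0, -0.06, 0, 0, 0, 0, 0, -0.075, 0, 0, 0, 0, 0, -0.09, 0, 0, 0, 0, 0, -0.097, 0, 0, 0, 0, 0, -0.1, 0, 0, 0])

```text
t: 5.45
tcp_pos: [0.4265, 0.1947, 0.1615]
tool_rot: [1.0, 0.017, 0.001, -0.0]
force: [-0.0, 0.6, -3.2]
finger_gap: 0.497
gripper_force: 61.3
```

```bash
python3 d.py .6228 -.1462 .161; python3 - <<'E'
from h import *
s=snap('side')
print(proj(s,[[.427,.195,.12],[.427,.195,.195]]).round(1).tolist())
cv2.imwrite('pics/g4.png',cv2.resize(s['pixels'][120:290,280:420],None,fx=4,fy=3.5,interpolation=cv2.INTER_CUBIC))
E
```

```text
t 5.5 pos [0.4265 0.1947 0.1615] shift [0.1843 0.3475 0.0006] yaw 2.0 tilt z [ 1.3e-03  3.0e-04 -1.0e+00] F [-0.   0.6 -3.2] gap 0.497
[[343.2, 234.1], [350.1, 207.4]]
```

View pics/g4.png

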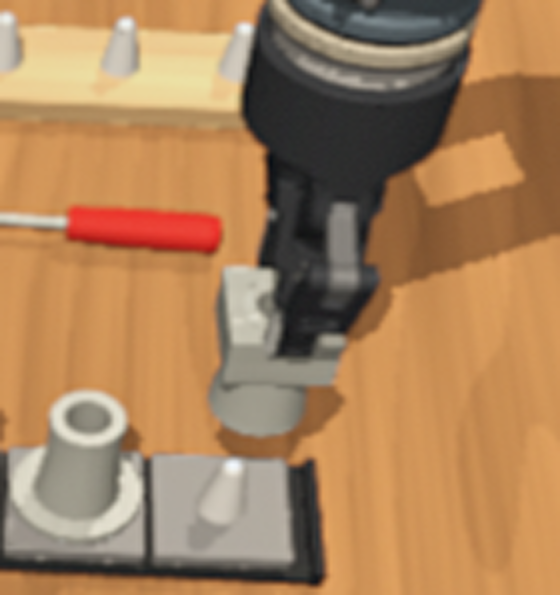

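The sleeve hangs upright with its foot at pixel (344,236), against (343,234) predicted, so it is centred on the TCP. Next is the transfer to the farthest pin.

Call:
step_arm(commands=[0.004, 0.008, 0, 0, 0, 0, 0.012, 0.023, 0, 0, 0, 0, 0.026, 0.048, 0, 0, 0, 0, 0.042, 0.08, 0, 0, 0, 0, 0.06, 0.113, 0, 0, 0, 0, 0.078, 0.148, 0, 0, 0, 0, 0.097, 0.183, 0, 0, 0, 0, 0.115, 0.218, 0, 0, 0, 0, 0.133, 0.252, 0, 0, 0, 0, 0.15, 0.283, 0, 0, 0, 0])

```text
t: 6.5
tcp_pos: [0.5861, -0.0855, 0.1592]
tool_rot: [1.0, 0.017, -0.001, -0.0]
force: [-0.6, -0.2, -3.4]
finger_gap: 0.497
gripper_force: 61.5
```

Call:
step_arm(commands=[0.013, 0.025, 0, 0, 0, 0, 0.023, 0.043, 0, 0, 0, 0, 0.03, 0.056, 0, 0, 0, 0, 0.033, 0.062, 0, 0, 0, 0, 0.0345, 0.0645, 0, 0, 0, 0, 0.0345, 0.0645, 0, 0, 0, 0, 0.0345, 0.0645, 0, 0, 0, 0, 0.0345, 0.0645, 0, 0, 0, 0, 0.0345, 0.0645, 0, 0, 0, 0, 0.0345, 0.0645, 0, 0, 0, 0])

```text
t: 7.5
tcp_pos: [0.6227, -0.1458, 0.1608]
tool_rot: [1.0, 0.018, 0.0, -0.0]
force: [0.4, 0.1, -4.0]
finger_gap: 0.501
gripper_force: 61.5
```

```bash
python3 d.py .6228 -.1462 .063; python3 - <<'E'
from h import *
s=snap('side')
print(proj(s,[[.6228,-.1462,.12],[.6228,-.1462,.195],[.6228,-.1462,.06]]).round(1).tolist())
cv2.imwrite('pics/g5.png',cv2.resize(s['pixels'][40:190,190:330],None,fx=4,fy=4,interpolation=cv2.INTER_CUBIC))
E
```

```text
t 7.5 pos [ 0.6227 -0.1458  0.1608] shift [0.     0.0004 0.0978] yaw 2.03 tilt z [ 0.  0. -1.] F [ 0.4  0.1 -4. ] gap 0.501
[[251.4, 102.9], [251.4, 75.4], [251.4, 123.1]]
```

View pics/g5.png

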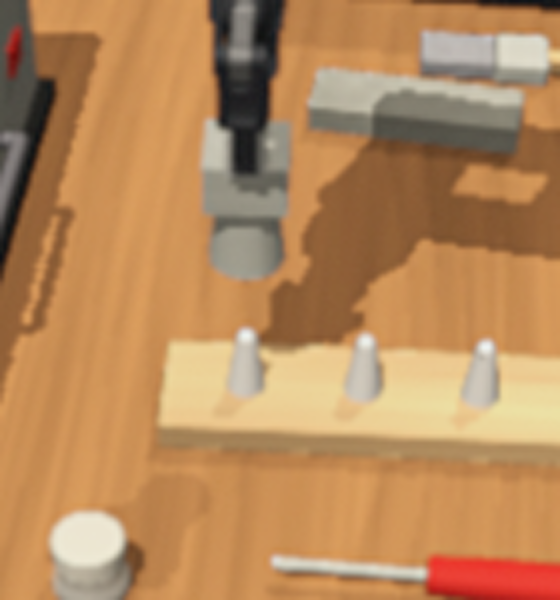

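The finger and sleeve are centred over the far pin: the foot is at column 251.6 and the pin at 251.5. I'll lower slowly.

Call:
step_arm(commands=[0, 0, 0.01, 0, 0, 0, 0, 0, 0.025, 0, 0, 0, 0, 0, 0.04, 0, 0, 0, 0, 0, 0.055, 0, 0, 0, 0, 0, 0.067, 0, 0, 0, 0, 0, 0.077, 0, 0, 0, 0, 0, 0.085, 0, 0, 0, 0, 0, 0.091, 0, 0, 0, 0, 0, 0.095, 0, 0, 0, 0, 0, 0.096, 0, 0, 0])

```text
t: 8.55
tcp_pos: [0.6228, -0.1462, 0.0643]
tool_rot: [1.0, 0.017, -0.0, -0.0]
force: [-0.2, 0.1, -4.0]
finger_gap: 0.501
gripper_force: 61.5
```

Call:
step_arm(commands=[0, 0, 0, 0, 0, 0, 0, 0, 0.0005, 0, 0, 0, 0, 0, 0.001, 0, 0, 0, 0, 0, 0.0015, 0, 0, 0, 0, 0, 0.002, 0, 0, 0, 0, 0, 0.002, 0, 0, 0, 0, 0, 0.002, 0, 0, 0, 0, 0, 0.002, 0, 0, 0, 0, 0, 0.002, 0, 0, 0, 0, 0, 0.002, 0, 0, 0])

```text
t: 9.55
tcp_pos: [0.6229, -0.1463, 0.0626]
tool_rot: [1.0, 0.017, 0.0, 0.0]
force: [-0.1, -0.1, -4.1]
finger_gap: 0.501
gripper_force: 61.5
```

Call:
step_arm(commands=[0, 0, 0.0005, 0, 0, 0, 0, 0, 0.0005, 0, 0, 0, 0, 0, 0.0005, 0, 0, 0, 0, 0, 0.0005, 0, 0, 0, 0, 0, 0.0005, 0, 0, 0, 0, 0, 0.0005, 0, 0, 0, 0, 0, 0.0005, 0, 0, 0, 0, 0, 0.0005, 0, 0, 0, 0, 0, 0.0005, 0, 0, 0, 0, 0, 0.0005, 0, 0, 0], jaw=100)

```text
t: 10.55
tcp_pos: [0.6228, -0.1462, 0.0621]
tool_rot: [1.0, 0.017, -0.0, -0.0]
force: [0.6, 0.2, -0.5]
finger_gap: 0.999
gripper_force: 0.0
```

Call:
step_arm(commands=[0, 0, -0.01, 0, 0, 0, 0, 0, -0.03, 0, 0, 0, 0, 0, -0.055, 0, 0, 0, 0, 0, -0.08, 0, 0, 0, 0, 0, -0.105, 0, 0, 0, 0, 0, -0.125, 0, 0, 0, 0, 0, -0.14, 0, 0, 0, 0, 0, -0.14, 0, 0, 0, 0, 0, -0.14, 0, 0, 0, 0, 0, -0.14, 0, 0, 0])

```text
t: 11.55
tcp_pos: [0.622, -0.1459, 0.2011]
tool_rot: [1.0, 0.017, -0.001, -0.0]
force: [-0.2, -0.4, 0.1]
finger_gap: 0.997
gripper_force: 0.0
```

```bash
python3 d.py .499 .1938 .061
```

```text
t 11.6 pos [ 0.622  -0.1459  0.2011] shift [-0.1108 -0.3437  0.1406] yaw 1.99 tilt z [-2.e-03  8.e-04 -1.e+00] F [-0.2 -0.4  0.1] gap 0.997
```

Call:
step_arm(commands=[-0.01, -0.03, 0, 0, 0, 0, -0.025, -0.075, 0, 0, 0, 0, -0.04, -0.12, 0, 0, 0, 0, -0.055, -0.165, 0, 0, 0, 0, -0.07, -0.21, 0, 0, 0, 0, -0.084, -0.255, 0, 0, 0, 0, -0.098, -0.3, 0, 0, 0, 0, -0.108, -0.33, 0, 0, 0, 0, -0.112, -0.344, 0, 0, 0, 0, -0.112, -0.344, 0, 0, 0, 0])

```text
t: 12.55
tcp_pos: [0.4979, 0.1949, 0.2014]
tool_rot: [1.0, 0.019, -0.001, 0.0]
force: [0.9, -1.0, 0.2]
finger_gap: 1.001
gripper_force: 0.0
```

Call:
step_arm(commands=[0, 0, 0.015, 0, 0, 0, 0, 0, 0.035, 0, 0, 0, 0, 0, 0.06, 0, 0, 0, 0, 0, 0.085, 0, 0, 0, 0, 0, 0.105, 0, 0, 0, 0, 0, 0.12, 0, 0, 0, 0, 0, 0.13, 0, 0, 0, 0, 0, 0.135, 0, 0, 0, 0, 0, 0.138, 0, 0, 0, 0, 0, 0.138, 0, 0, 0])

```text
t: 13.55
tcp_pos: [0.4993, 0.1933, 0.0642]
tool_rot: [1.0, 0.017, 0.0, 0.0]
force: [0.3, 1.0, 0.4]
finger_gap: 1.0
gripper_force: 0.0
```

```bash
python3 d.py .499 .1938 .064; python3 - <<'E'
from h import *
s=snap('side')
im=s['pixels']
cv2.imwrite('pics/g6.png',cv2.resize(np.hstack([im[60:150,200:300],im[190:280,250:350]]),None,fx=4,fy=4,interpolation=cv2.INTER_CUBIC))
E
```

```text
t 13.6 pos [0.4993 0.1933 0.0642] shift [-0.0003 -0.0005  0.0002] yaw 1.97 tilt z [ 5.e-04 -0.e+00 -1.e+00] F [0.3 1.  0.4] gap 1.0
```

View pics/g6.png

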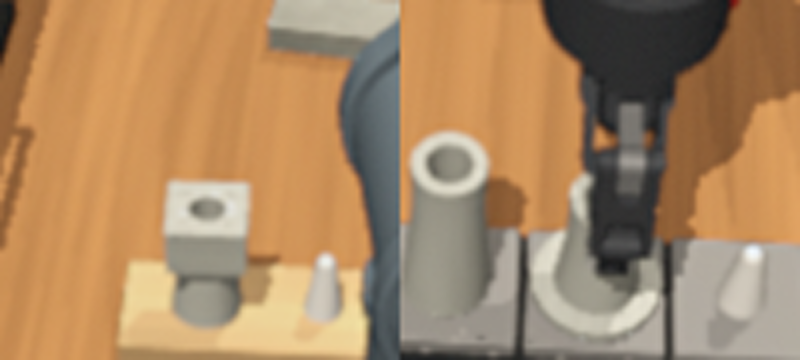

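The square sleeve stands upright on the far pin at crop pixel (207,230). The open fingers straddle the flanged sleeve, so I'll grip and carry it.

Call:
step_arm(commands=[0, 0, 0, 0, 0, 0, 0, 0, 0, 0, 0, 0, 0, 0, 0, 0, 0, 0, 0, 0, 0, 0, 0, 0, 0, 0, 0, 0, 0, 0, 0, 0, 0, 0, 0, 0, 0, 0, 0, 0, 0, 0, 0, 0, 0, 0, 0, 0, 0, 0, 0, 0, 0, 0, 0, 0, 0, 0, 0, 0], jaw=0)

```text
t: 14.6
tcp_pos: [0.5017, 0.1973, 0.0668]
tool_rot: [1.0, 0.016, 0.004, -0.003]
force: [-1.1, 10.8, 13.2]
finger_gap: 0.061
gripper_force: 59.7
```

Call:
step_arm(commands=[0, 0, -0.003, 0, 0, 0, 0, 0, -0.009, 0, 0, 0, 0, 0, -0.018, 0, 0, 0, 0, 0, -0.03, 0, 0, 0, 0, 0, -0.045, 0, 0, 0, 0, 0, -0.06, 0, 0, 0, 0, 0, -0.075, 0, 0, 0, 0, 0, -0.09, 0, 0, 0, 0, 0, -0.097, 0, 0, 0, 0, 0, -0.1, 0, 0, 0])

```text
t: 15.6
tcp_pos: [0.4988, 0.1934, 0.1651]
tool_rot: [1.0, 0.017, 0.0, 0.0]
force: [-0.1, 0.1, 0.6]
finger_gap: -0.001
gripper_force: 0.0
```

```bash
python3 d.py .5527 -.1485 .164
```

```text
t 15.6 pos [0.4988 0.1934 0.1651] shift [0.042  0.3436 0.0012] yaw 1.98 tilt z [ 7.e-04  0.e+00 -1.e+00] F [-0.1  0.1  0.6] gap -0.001
```

The grasp missed: the fingers closed to zero. I'll look at what happened.

```bash
python3 - <<'E'
from h import *
s=snap('side');t=snap('top')
print(proj(s,[[.499,.1938,.165],[.499,.1938,.2],[.499,.1938,.095]]).round(1).tolist(),proj(t,[[.499,.1938,.095],[.499,.1938,.165]]).round(1).tolist())
im=s['pixels'];tm=t['pixels']
cv2.imwrite('pics/g7.png',cv2.resize(np.hstack([im[160:300,250:350],tm[160:300,130:230]]),None,fx=4,fy=4,interpolation=cv2.INTER_CUBIC))
E
```

```text
[[304.5, 214.7], [306.3, 201.5], [301.1, 238.6]] [[171.9, 218.0], [163.9, 212.9]]
```

View pics/g7.png

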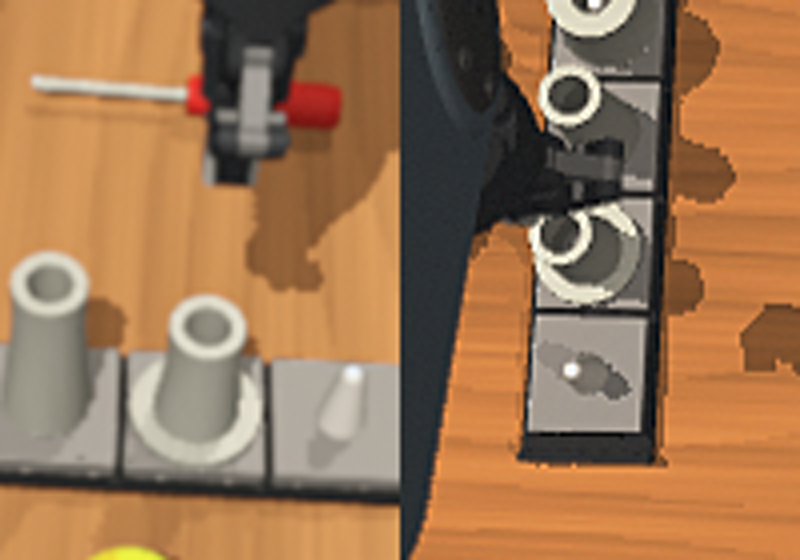

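The flanged sleeve still stands untouched at side crop (207,330). The shut fingertip appears at full-image pixel (307,206) where the TCP should be at (304,215), so the fingers actually end about 20 mm higher than reported. The pads had caught only the sleeve's rim. I'll regrip about 20 mm lower.

Call:
step_arm(commands=[0, 0, 0, 0, 0, 0, 0, 0, 0, 0, 0, 0, 0, 0, 0, 0, 0, 0, 0, 0, 0, 0, 0, 0, 0, 0, 0, 0, 0, 0, 0, 0, 0.005, 0, 0, 0, 0, 0, 0.015, 0, 0, 0, 0, 0, 0.025, 0, 0, 0, 0, 0, 0.035, 0, 0, 0, 0, 0, 0.04, 0, 0, 0], jaw=100)

```text
t: 16.7
tcp_pos: [0.4979, 0.1935, 0.1224]
tool_rot: [1.0, 0.017, -0.001, 0.0]
force: [0.2, -0.2, -0.6]
finger_gap: 1.002
gripper_force: 0.0
```

Call:
step_arm(commands=[0, 0, 0.01, 0, 0, 0, 0, 0, 0.023, 0, 0, 0, 0, 0, 0.036, 0, 0, 0, 0, 0, 0.049, 0, 0, 0, 0, 0, 0.06, 0, 0, 0, 0, 0, 0.068, 0, 0, 0, 0, 0, 0.074, 0, 0, 0, 0, 0, 0.078, 0, 0, 0, 0, 0, 0.08, 0, 0, 0, 0, 0, 0.08, 0, 0, 0])

```text
t: 17.7
tcp_pos: [0.499, 0.1937, 0.0441]
tool_rot: [1.0, 0.017, 0.0, -0.0]
force: [0.4, -0.2, 0.2]
finger_gap: 1.002
gripper_force: 0.0
```

Call:
step_arm(commands=[0, 0, 0, 0, 0, 0, 0, 0, 0, 0, 0, 0, 0, 0, 0, 0, 0, 0, 0, 0, 0, 0, 0, 0, 0, 0, 0, 0, 0, 0, 0, 0, 0, 0, 0, 0, 0, 0, 0, 0, 0, 0, 0, 0, 0, 0, 0, 0, 0, 0, 0, 0, 0, 0, 0, 0, 0, 0, 0, 0], jaw=0)

```text
t: 18.7
tcp_pos: [0.4995, 0.1941, 0.0447]
tool_rot: [1.0, 0.017, 0.001, -0.0]
force: [-0.5, 2.9, 6.4]
finger_gap: 0.387
gripper_force: 58.7
```

Call:
step_arm(commands=[0, 0, -0.003, 0, 0, 0, 0, 0, -0.009, 0, 0, 0, 0, 0, -0.018, 0, 0, 0, 0, 0, -0.03, 0, 0, 0, 0, 0, -0.045, 0, 0, 0, 0, 0, -0.06, 0, 0, 0, 0, 0, -0.075, 0, 0, 0, 0, 0, -0.09, 0, 0, 0, 0, 0, -0.097, 0, 0, 0, 0, 0, -0.1, 0, 0, 0])

```text
t: 19.7
tcp_pos: [0.4993, 0.1937, 0.1454]
tool_rot: [1.0, 0.017, 0.001, -0.0]
force: [0.6, -0.5, -1.9]
finger_gap: 0.387
gripper_force: 59.1
```

```bash
python3 d.py .5527 -.1485 .144;python3 - <<'E'
from h import *
s=snap('side')
print(proj(s,[[.499,.194,.12],[.499,.194,.195],[.499,.225,.12]]).round(1).tolist())
cv2.imwrite('pics/g8.png',cv2.resize(s['pixels'][150:280,250:350],None,fx=4,fy=4,interpolation=cv2.INTER_CUBIC))
E
```

```text
t 19.7 pos [0.4993 0.1937 0.1454] shift [0.0414 0.3438 0.0014] yaw 2.0 tilt z [ 1.9e-03  3.0e-04 -1.0e+00] F [ 0.6 -0.5 -1.9] gap 0.387
[[302.2, 230.5], [306.0, 203.6], [301.7, 245.2]]
```

View pics/g8.png

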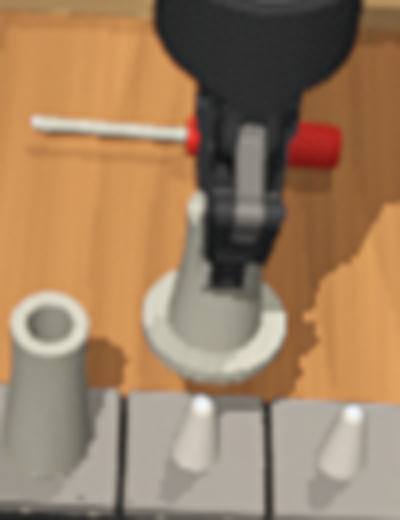

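Flanged is lifted upright, with its flange centre at about (304,230) against (302,230) predicted. That is about 1–2 mm off, so I'll add 1 mm to x in the transfer.

Call:
step_arm(commands=[0.001, 0.009, 0, 0, 0, 0, 0.003, 0.025, 0, 0, 0, 0, 0.006, 0.05, 0, 0, 0, 0, 0.01, 0.082, 0, 0, 0, 0, 0.014, 0.117, 0, 0, 0, 0, 0.019, 0.152, 0, 0, 0, 0, 0.023, 0.187, 0, 0, 0, 0, 0.027, 0.222, 0, 0, 0, 0, 0.031, 0.256, 0, 0, 0, 0, 0.035, 0.286, 0, 0, 0, 0])

```text
t: 20.75
tcp_pos: [0.5431, -0.0933, 0.1431]
tool_rot: [1.0, 0.017, -0.001, -0.0]
force: [0.6, 0.6, -2.9]
finger_gap: 0.389
gripper_force: 59.3
```

Call:
step_arm(commands=[0.003, 0.024, 0, 0, 0, 0, 0.005, 0.041, 0, 0, 0, 0, 0.006, 0.052, 0, 0, 0, 0, 0.007, 0.057, 0, 0, 0, 0, 0.007, 0.058, 0, 0, 0, 0, 0.007, 0.058, 0, 0, 0, 0, 0.007, 0.058, 0, 0, 0, 0, 0.007, 0.058, 0, 0, 0, 0, 0.007, 0.058, 0, 0, 0, 0, 0.007, 0.058, 0, 0, 0, 0])

```text
t: 21.75
tcp_pos: [0.5529, -0.1483, 0.1442]
tool_rot: [1.0, 0.018, 0.0, -0.0]
force: [0.0, 0.2, -3.4]
finger_gap: 0.387
gripper_force: 59.3
```

```bash
python3 d.py .5535 -.1485 .047
```

```text
t 21.8 pos [ 0.5529 -0.1483  0.1442] shift [0.0006 0.0002 0.0972] yaw 2.02 tilt z [ 0.  0. -1.] F [ 0.   0.2 -3.4] gap 0.387
```

Call:
step_arm(commands=[0.0005, 0, 0.01, 0, 0, 0, 0.0005, 0, 0.025, 0, 0, 0, 0.0005, 0, 0.04, 0, 0, 0, 0.0005, 0, 0.055, 0, 0, 0, 0.0005, 0, 0.067, 0, 0, 0, 0.0005, 0, 0.077, 0, 0, 0, 0.0005, 0, 0.085, 0, 0, 0, 0.0005, 0, 0.091, 0, 0, 0, 0.0005, 0, 0.095, 0, 0, 0, 0.0005, 0, 0.097, 0, 0, 0])

```text
t: 22.75
tcp_pos: [0.5534, -0.1487, 0.0469]
tool_rot: [1.0, 0.017, 0.0, 0.0]
force: [-0.2, -0.1, -3.4]
finger_gap: 0.393
gripper_force: 59.3
```

Call:
step_arm(commands=[0, 0, 0, 0, 0, 0, 0, 0, 0.0005, 0, 0, 0, 0, 0, 0.001, 0, 0, 0, 0, 0, 0.001, 0, 0, 0, 0, 0, 0.001, 0, 0, 0, 0, 0, 0.001, 0, 0, 0, 0, 0, 0.001, 0, 0, 0, 0, 0, 0.001, 0, 0, 0, 0, 0, 0.001, 0, 0, 0, 0, 0, 0.001, 0, 0, 0])

```text
t: 23.75
tcp_pos: [0.5534, -0.1486, 0.0461]
tool_rot: [1.0, 0.017, -0.0, -0.0]
force: [0.7, 0.3, -3.0]
finger_gap: 0.387
gripper_force: 59.3
```

Call:
step_arm(commands=[0, 0, 0.0005, 0, 0, 0, 0, 0, 0.0005, 0, 0, 0, 0, 0, 0.0005, 0, 0, 0, 0, 0, 0.0005, 0, 0, 0, 0, 0, 0.0005, 0, 0, 0, 0, 0, 0.0005, 0, 0, 0, 0, 0, 0.0005, 0, 0, 0, 0, 0, 0.0005, 0, 0, 0, 0, 0, 0.0005, 0, 0, 0, 0, 0, 0.0005, 0, 0, 0], jaw=100)

```text
t: 24.75
tcp_pos: [0.5534, -0.1487, 0.0456]
tool_rot: [1.0, 0.017, -0.0, -0.0]
force: [0.6, 0.0, -0.6]
finger_gap: 0.999
gripper_force: 0.0
```

Call:
step_arm(commands=[0, 0, -0.01, 0, 0, 0, 0, 0, -0.03, 0, 0, 0, 0, 0, -0.055, 0, 0, 0, 0, 0, -0.08, 0, 0, 0, 0, 0, -0.105, 0, 0, 0, 0, 0, -0.125, 0, 0, 0, 0, 0, -0.14, 0, 0, 0, 0, 0, -0.155, 0, 0, 0, 0, 0, -0.155, 0, 0, 0, 0, 0, -0.155, 0, 0, 0])

```text
t: 25.75
tcp_pos: [0.5533, -0.1486, 0.201]
tool_rot: [1.0, 0.017, 0.0, 0.0]
force: [0.3, 0.2, -0.9]
finger_gap: 0.999
gripper_force: 0.0
```

```bash
python3 d.py .5685 .1965 .062
```

```text
t 25.8 pos [ 0.5533 -0.1486  0.201 ] shift [ 0.0272 -0.3444  0.1389] yaw 2.0 tilt z [ 6.e-04 -3.e-04 -1.e+00] F [ 0.3  0.2 -0.9] gap 0.999
```

Call:
step_arm(commands=[0.003, -0.03, 0, 0, 0, 0, 0.006, -0.075, 0, 0, 0, 0, 0.01, -0.12, 0, 0, 0, 0, 0.013, -0.165, 0, 0, 0, 0, 0.017, -0.21, 0, 0, 0, 0, 0.02, -0.255, 0, 0, 0, 0, 0.024, -0.3, 0, 0, 0, 0, 0.026, -0.33, 0, 0, 0, 0, 0.027, -0.3445, 0, 0, 0, 0, 0.027, -0.3445, 0, 0, 0, 0])

```text
t: 26.75
tcp_pos: [0.5676, 0.1979, 0.1996]
tool_rot: [1.0, 0.019, -0.001, 0.0]
force: [-0.1, -0.7, -0.1]
finger_gap: 0.998
gripper_force: 0.0
```

Call:
step_arm(commands=[0, 0, 0.012, 0, 0, 0, 0, 0, 0.035, 0, 0, 0, 0, 0, 0.06, 0, 0, 0, 0, 0, 0.085, 0, 0, 0, 0, 0, 0.105, 0, 0, 0, 0, 0, 0.12, 0, 0, 0, 0, 0, 0.13, 0, 0, 0, 0, 0, 0.136, 0, 0, 0, 0, 0, 0.139, 0, 0, 0, 0, 0, 0.139, 0, 0, 0])

```text
t: 27.75
tcp_pos: [0.5685, 0.1961, 0.0616]
tool_rot: [1.0, 0.017, 0.0, 0.0]
force: [0.1, 0.5, -0.2]
finger_gap: 0.998
gripper_force: 0.0
```

Call:
step_arm(commands=[0, 0, 0, 0, 0, 0, 0, 0, 0, 0, 0, 0, 0, 0, 0, 0, 0, 0, 0, 0, 0, 0, 0, 0, 0, 0, 0, 0, 0, 0, 0, 0, 0, 0, 0, 0, 0, 0, 0, 0, 0, 0, 0, 0, 0, 0, 0, 0, 0, 0, 0, 0, 0, 0, 0, 0, 0, 0, 0, 0], jaw=0)

```text
t: 28.75
tcp_pos: [0.5688, 0.1966, 0.0622]
tool_rot: [1.0, 0.017, 0.001, -0.0]
force: [-0.8, -0.6, 5.5]
finger_gap: 0.382
gripper_force: 59.7
```

Call:
step_arm(commands=[0, 0, -0.003, 0, 0, 0, 0, 0, -0.009, 0, 0, 0, 0, 0, -0.018, 0, 0, 0, 0, 0, -0.03, 0, 0, 0, 0, 0, -0.045, 0, 0, 0, 0, 0, -0.06, 0, 0, 0, 0, 0, -0.075, 0, 0, 0, 0, 0, -0.09, 0, 0, 0, 0, 0, -0.097, 0, 0, 0, 0, 0, -0.1, 0, 0, 0])

```text
t: 29.75
tcp_pos: [0.5689, 0.1967, 0.163]
tool_rot: [1.0, 0.017, 0.001, -0.0]
force: [-0.9, -0.0, -3.4]
finger_gap: 0.383
gripper_force: 59.9
```

```bash
python3 d.py .4828 -.1508 .162;python3 - <<'E'
from h import *
s=snap('side')
print(proj(s,[[.5685,.1965,.12],[.5685,.1965,.215],[.553,-.1485,.095],[.553,-.1485,.02]]).round(1).tolist())
im=s['pixels']
cv2.imwrite('pics/g9.png',cv2.resize(np.hstack([im[80:280,210:310],im[70:270,200:300]]),None,fx=3,fy=3,interpolation=cv2.INTER_CUBIC))
E
```

```text
t 29.8 pos [0.5689 0.1967 0.163 ] shift [-0.0981  0.3443  0.0007] yaw 2.0 tilt z [ 2.1e-03  4.0e-04 -1.0e+00] F [-0.9 -0.  -3.4] gap 0.383
[[262.6, 228.6], [263.6, 193.6], [282.0, 113.0], [280.5, 137.1]]
```

View pics/g9.png

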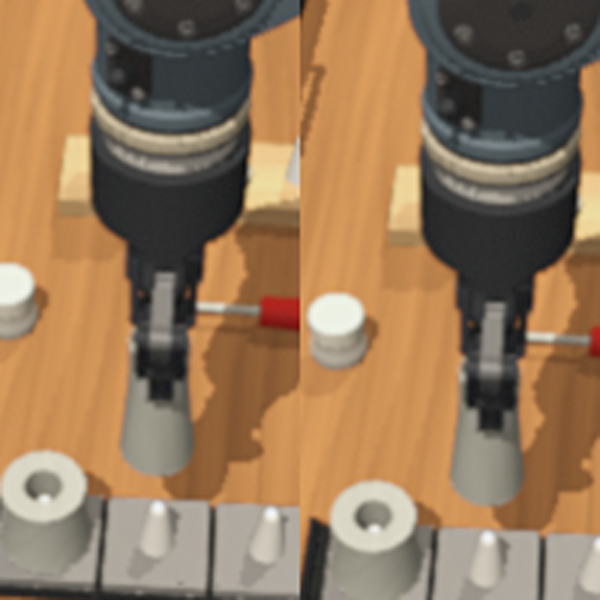

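The tall sleeve hangs upright with its foot at (262,228), as predicted. I'll transfer it to P-35.

Call:
step_arm(commands=[-0.0025, 0.009, 0, 0, 0, 0, -0.007, 0.025, 0, 0, 0, 0, -0.014, 0.05, 0, 0, 0, 0, -0.023, 0.082, 0, 0, 0, 0, -0.033, 0.117, 0, 0, 0, 0, -0.043, 0.152, 0, 0, 0, 0, -0.053, 0.187, 0, 0, 0, 0, -0.063, 0.222, 0, 0, 0, 0, -0.0725, 0.256, 0, 0, 0, 0, -0.081, 0.286, 0, 0, 0, 0])

```text
t: 30.8
tcp_pos: [0.4954, -0.0945, 0.1611]
tool_rot: [1.0, 0.017, -0.001, -0.0]
force: [0.4, 0.1, -4.1]
finger_gap: 0.379
gripper_force: 60.1
```

Call:
step_arm(commands=[-0.007, 0.024, 0, 0, 0, 0, -0.012, 0.041, 0, 0, 0, 0, -0.015, 0.052, 0, 0, 0, 0, -0.0165, 0.057, 0, 0, 0, 0, -0.0165, 0.0585, 0, 0, 0, 0, -0.0165, 0.0585, 0, 0, 0, 0, -0.0165, 0.0585, 0, 0, 0, 0, -0.0165, 0.0585, 0, 0, 0, 0, -0.0165, 0.0585, 0, 0, 0, 0, -0.0165, 0.0585, 0, 0, 0, 0])

```text
t: 31.8
tcp_pos: [0.483, -0.1507, 0.1616]
tool_rot: [1.0, 0.018, -0.0, -0.0]
force: [0.1, -0.3, -3.4]
finger_gap: 0.381
gripper_force: 60.1
```

```bash
python3 d.py .4828 -.1508 .0635
```

```text
t 31.8 pos [ 0.483  -0.1507  0.1616] shift [-0.0002  0.0001  0.0981] yaw 2.03 tilt z [-0.e+00  1.e-04 -1.e+00] F [ 0.1 -0.3 -3.4] gap 0.381
```

Call:
step_arm(commands=[0, 0, 0.01, 0, 0, 0, 0, 0, 0.025, 0, 0, 0, 0, 0, 0.04, 0, 0, 0, 0, 0, 0.055, 0, 0, 0, 0, 0, 0.067, 0, 0, 0, 0, 0, 0.077, 0, 0, 0, 0, 0, 0.085, 0, 0, 0, 0, 0, 0.091, 0, 0, 0, 0, 0, 0.095, 0, 0, 0, 0, 0, 0.097, 0, 0, 0])

```text
t: 32.8
tcp_pos: [0.483, -0.1512, 0.0644]
tool_rot: [1.0, 0.017, 0.0, 0.0]
force: [0.4, 0.2, -2.5]
finger_gap: 0.385
gripper_force: 60.2
```

Call:
step_arm(commands=[0, 0, 0, 0, 0, 0, 0, 0, 0.0005, 0, 0, 0, 0, 0, 0.001, 0, 0, 0, 0, 0, 0.001, 0, 0, 0, 0, 0, 0.001, 0, 0, 0, 0, 0, 0.001, 0, 0, 0, 0, 0, 0.001, 0, 0, 0, 0, 0, 0.001, 0, 0, 0, 0, 0, 0.001, 0, 0, 0, 0, 0, 0.001, 0, 0, 0])

```text
t: 33.8
tcp_pos: [0.4829, -0.1511, 0.0636]
tool_rot: [1.0, 0.017, -0.0, -0.0]
force: [-1.3, -0.2, -3.5]
finger_gap: 0.385
gripper_force: 60.2
```

Now release, retreat and go to the squat sleeve.

Call:
step_arm(commands=[0, 0, 0.0005, 0, 0, 0, 0, 0, 0.0005, 0, 0, 0, 0, 0, 0.0005, 0, 0, 0, 0, 0, 0.0005, 0, 0, 0, 0, 0, 0.0005, 0, 0, 0, 0, 0, 0.0005, 0, 0, 0, 0, 0, 0.0005, 0, 0, 0, 0, 0, 0.0005, 0, 0, 0, 0, 0, 0.0005, 0, 0, 0, 0, 0, 0.0005, 0, 0, 0], jaw=100)

```text
t: 34.8
tcp_pos: [0.4829, -0.1511, 0.0631]
tool_rot: [1.0, 0.017, -0.0, -0.0]
force: [0.4, -0.4, 0.1]
finger_gap: 0.998
gripper_force: 0.0
```

Call:
step_arm(commands=[0, 0, -0.01, 0, 0, 0, 0, 0, -0.03, 0, 0, 0, 0, 0, -0.055, 0, 0, 0, 0, 0, -0.08, 0, 0, 0, 0, 0, -0.105, 0, 0, 0, 0, 0, -0.125, 0, 0, 0, 0, 0, -0.137, 0, 0, 0, 0, 0, -0.137, 0, 0, 0, 0, 0, -0.137, 0, 0, 0, 0, 0, -0.137, 0, 0, 0])

```text
t: 35.8
tcp_pos: [0.4822, -0.1507, 0.1994]
tool_rot: [1.0, 0.017, -0.001, -0.0]
force: [-0.2, 1.0, -1.2]
finger_gap: 1.001
gripper_force: 0.0
```

```bash
python3 d.py .6385 .199 .026
```

```text
t 35.8 pos [ 0.4822 -0.1507  0.1994] shift [ 0.1686 -0.3439  0.1735] yaw 2.0 tilt z [-1.5e-03  9.0e-04 -1.0e+00] F [-0.2  1.  -1.2] gap 1.001
```

Call:
step_arm(commands=[0.014, -0.03, 0, 0, 0, 0, 0.034, -0.07, 0, 0, 0, 0, 0.054, -0.11, 0, 0, 0, 0, 0.074, -0.15, 0, 0, 0, 0, 0.094, -0.192, 0, 0, 0, 0, 0.114, -0.234, 0, 0, 0, 0, 0.134, -0.276, 0, 0, 0, 0, 0.154, -0.316, 0, 0, 0, 0, 0.165, -0.338, 0, 0, 0, 0, 0.168, -0.3445, 0, 0, 0, 0])

```text
t: 36.8
tcp_pos: [0.6388, 0.2018, 0.1983]
tool_rot: [1.0, 0.019, -0.001, -0.0]
force: [-0.6, 0.1, 0.2]
finger_gap: 0.998
gripper_force: 0.0
```

Call:
step_arm(commands=[0, 0, 0.01, 0, 0, 0, 0, 0, 0.03, 0, 0, 0, 0, 0, 0.06, 0, 0, 0, 0, 0, 0.09, 0, 0, 0, 0, 0, 0.12, 0, 0, 0, 0, 0, 0.142, 0, 0, 0, 0, 0, 0.158, 0, 0, 0, 0, 0, 0.168, 0, 0, 0, 0, 0, 0.173, 0, 0, 0, 0, 0, 0.174, 0, 0, 0])

```text
t: 37.8
tcp_pos: [0.6389, 0.1986, 0.026]
tool_rot: [1.0, 0.017, -0.0, 0.0]
force: [-1.4, -0.2, -0.4]
finger_gap: 0.998
gripper_force: 0.0
```

Call:
step_arm(commands=[0, 0, 0, 0, 0, 0, 0, 0, 0, 0, 0, 0, 0, 0, 0, 0, 0, 0, 0, 0, 0, 0, 0, 0, 0, 0, 0, 0, 0, 0, 0, 0, 0, 0, 0, 0, 0, 0, 0, 0, 0, 0, 0, 0, 0, 0, 0, 0, 0, 0, 0, 0, 0, 0, 0, 0, 0, 0, 0, 0], jaw=0)

```text
t: 38.8
tcp_pos: [0.64, 0.1996, 0.0277]
tool_rot: [1.0, 0.018, 0.002, -0.0]
force: [-0.7, 1.0, 5.5]
finger_gap: 0.593
gripper_force: 61.9
```

Call:
step_arm(commands=[0, 0, -0.003, 0, 0, 0, 0, 0, -0.009, 0, 0, 0, 0, 0, -0.018, 0, 0, 0, 0, 0, -0.03, 0, 0, 0, 0, 0, -0.045, 0, 0, 0, 0, 0, -0.06, 0, 0, 0, 0, 0, -0.08, 0, 0, 0, 0, 0, -0.1, 0, 0, 0, 0, 0, -0.115, 0, 0, 0, 0, 0, -0.12, 0, 0, 0])

```text
t: 39.8
tcp_pos: [0.6403, 0.1993, 0.1493]
tool_rot: [1.0, 0.017, 0.002, -0.0]
force: [1.2, 0.1, -2.5]
finger_gap: 0.591
gripper_force: 62.9
```

```bash
python3 d.py .4133 -.1530 .146;python3 - <<'E'
from h import *
s=snap('side')
im=s['pixels']
print(proj(s,[[.6385,.199,.14],[.6385,.2295,.14]]).round(1).tolist())
# grey mask around held sleeve
g=im.astype(int); m=((g.max(2)-g.min(2))<25)&(g.mean(2)>85)
x0,x1,y0,y1=185,250,195,262
for r in range(y0,y1,4):
    c=np.where(m[r,x0:x1])[0]+x0; print(r,c.min() if len(c) else 0,c.max() if len(c) else 0,len(c))
E
```

```text
t 39.8 pos [0.6403 0.1993 0.1493] shift [-0.2392  0.3442  0.0019] yaw 2.0 tilt z [ 5.e-03  7.e-04 -1.e+00] F [ 1.2  0.1 -2.5] gap 0.591
[[222.2, 219.7], [219.7, 234.1]]
195 208 233 18
199 227 235 9
203 226 235 10
207 225 233 9
211 226 233 8
215 206 234 20
219 206 237 24
223 207 236 30
227 209 234 26
231 215 228 14
235 0 0 0
239 0 0 0
243 0 0 0
247 210 249 38
251 209 249 39
255 209 249 40
259 208 249 41
```

The squat sleeve is held with its foot centre at about (221.5, 220), as predicted. I'll transfer it to P-105.

Call:
step_arm(commands=[-0.0055, 0.008, 0, 0, 0, 0, -0.0165, 0.024, 0, 0, 0, 0, -0.034, 0.049, 0, 0, 0, 0, -0.055, 0.08, 0, 0, 0, 0, -0.078, 0.113, 0, 0, 0, 0, -0.102, 0.148, 0, 0, 0, 0, -0.126, 0.183, 0, 0, 0, 0, -0.15, 0.218, 0, 0, 0, 0, -0.174, 0.252, 0, 0, 0, 0, -0.196, 0.284, 0, 0, 0, 0])

```text
t: 40.85
tcp_pos: [0.4501, -0.0927, 0.1453]
tool_rot: [1.0, 0.017, -0.001, -0.0]
force: [0.2, -0.5, -3.2]
finger_gap: 0.59
gripper_force: 62.9
```

Call:
step_arm(commands=[-0.018, 0.025, 0, 0, 0, 0, -0.03, 0.043, 0, 0, 0, 0, -0.038, 0.054, 0, 0, 0, 0, -0.041, 0.059, 0, 0, 0, 0, -0.0417, 0.06, 0, 0, 0, 0, -0.0417, 0.06, 0, 0, 0, 0, -0.0417, 0.06, 0, 0, 0, 0, -0.0417, 0.06, 0, 0, 0, 0, -0.0417, 0.06, 0, 0, 0, 0, -0.0417, 0.06, 0, 0, 0, 0])

```text
t: 41.85
tcp_pos: [0.4134, -0.1527, 0.1461]
tool_rot: [1.0, 0.018, 0.0, 0.0]
force: [-0.5, 0.2, -3.4]
finger_gap: 0.593
gripper_force: 63.0
```

```bash
python3 d.py .4133 -.153 .028
```

```text
t 41.9 pos [ 0.4134 -0.1527  0.1461] shift [-1.000e-04  3.000e-04  1.181e-01] yaw 2.04 tilt z [ 0. -0. -1.] F [-0.5  0.2 -3.4] gap 0.593
```

Call:
step_arm(commands=[0, 0, 0.012, 0, 0, 0, 0, 0, 0.028, 0, 0, 0, 0, 0, 0.046, 0, 0, 0, 0, 0, 0.064, 0, 0, 0, 0, 0, 0.08, 0, 0, 0, 0, 0, 0.092, 0, 0, 0, 0, 0, 0.102, 0, 0, 0, 0, 0, 0.109, 0, 0, 0, 0, 0, 0.113, 0, 0, 0, 0, 0, 0.115, 0, 0, 0])

```text
t: 42.85
tcp_pos: [0.4134, -0.1531, 0.0309]
tool_rot: [1.0, 0.017, 0.0, 0.0]
force: [0.2, 0.8, -2.1]
finger_gap: 0.59
gripper_force: 63.0
```

Call:
step_arm(commands=[0, 0, 0, 0, 0, 0, 0, 0, 0.0005, 0, 0, 0, 0, 0, 0.001, 0, 0, 0, 0, 0, 0.0015, 0, 0, 0, 0, 0, 0.002, 0, 0, 0, 0, 0, 0.002, 0, 0, 0, 0, 0, 0.002, 0, 0, 0, 0, 0, 0.002, 0, 0, 0, 0, 0, 0.002, 0, 0, 0, 0, 0, 0.002, 0, 0, 0])

```text
t: 43.85
tcp_pos: [0.4132, -0.1531, 0.0291]
tool_rot: [1.0, 0.017, 0.0, -0.0]
force: [-0.6, 0.3, -3.1]
finger_gap: 0.594
gripper_force: 63.0
```

Call:
step_arm(commands=[0, 0, 0.0005, 0, 0, 0, 0, 0, 0.0005, 0, 0, 0, 0, 0, 0.0005, 0, 0, 0, 0, 0, 0.0005, 0, 0, 0, 0, 0, 0.0005, 0, 0, 0, 0, 0, 0.0005, 0, 0, 0, 0, 0, 0.0005, 0, 0, 0, 0, 0, 0.0005, 0, 0, 0, 0, 0, 0.0005, 0, 0, 0, 0, 0, 0.0005, 0, 0, 0], jaw=100)

```text
t: 44.85
tcp_pos: [0.4132, -0.153, 0.0286]
tool_rot: [1.0, 0.017, -0.0, -0.0]
force: [-1.1, -0.3, -0.6]
finger_gap: 1.0
gripper_force: 0.0
```

Call:
step_arm(commands=[0, 0, -0.01, 0, 0, 0, 0, 0, -0.03, 0, 0, 0, 0, 0, -0.055, 0, 0, 0, 0, 0, -0.08, 0, 0, 0, 0, 0, -0.105, 0, 0, 0, 0, 0, -0.125, 0, 0, 0, 0, 0, -0.145, 0, 0, 0, 0, 0, -0.16, 0, 0, 0, 0, 0, -0.172, 0, 0, 0, 0, 0, -0.172, 0, 0, 0])

```text
t: 45.85
tcp_pos: [0.4141, -0.1536, 0.2027]
tool_rot: [1.0, 0.017, 0.002, 0.001]
force: [-0.0, -0.4, -0.3]
finger_gap: 1.002
gripper_force: 0.0
```

Call:
step_arm(commands=[0, -0.03, 0, 0, 0, 0, 0.003, -0.07, 0, 0, 0, 0, 0.006, -0.115, 0, 0, 0, 0, 0.01, -0.16, 0, 0, 0, 0, 0.015, -0.205, 0, 0, 0, 0, 0.02, -0.25, 0, 0, 0, 0, 0.02, -0.285, 0, 0, 0, 0, 0.02, -0.3, 0, 0, 0, 0, 0.02, -0.3, 0, 0, 0, 0, 0.02, -0.3, 0, 0, 0, 0])

```text
t: 46.85
tcp_pos: [0.4222, 0.1473, 0.2002]
tool_rot: [1.0, 0.018, -0.001, 0.0]
force: [0.1, -0.2, 0.0]
finger_gap: 1.0
gripper_force: 0.0
```

```bash
python3 - <<'E'
from h import *
s=snap('side');t=snap('top')
a=s['pixels'][70:170,220:380];b=t['pixels'][145:300,290:380]
a=cv2.resize(a,None,fx=3,fy=3,interpolation=cv2.INTER_CUBIC);b=cv2.resize(b,None,fx=3,fy=3,interpolation=cv2.INTER_CUBIC)
c=np.zeros((465,750,3),np.uint8);c[:300,:480]=a;c[:,480:]=b
cv2.imwrite('pics/fin.png',c)
P=[[.6228,-.1465,.095],[.5527,-.1488,.095],[.4828,-.1512,.115],[.4133,-.1535,.075]]
print(((proj(s,P)-[220,70])*3).round(0).tolist(),((proj(t,P)-[290,145])*3+[480,0]).round(0).tolist())
E
```

```text
[[94.0, 124.0], [186.0, 129.0], [281.0, 113.0], [366.0, 158.0]] [[605.0, 72.0], [608.0, 167.0], [617.0, 261.0], [608.0, 365.0]]
```

View pics/fin.png

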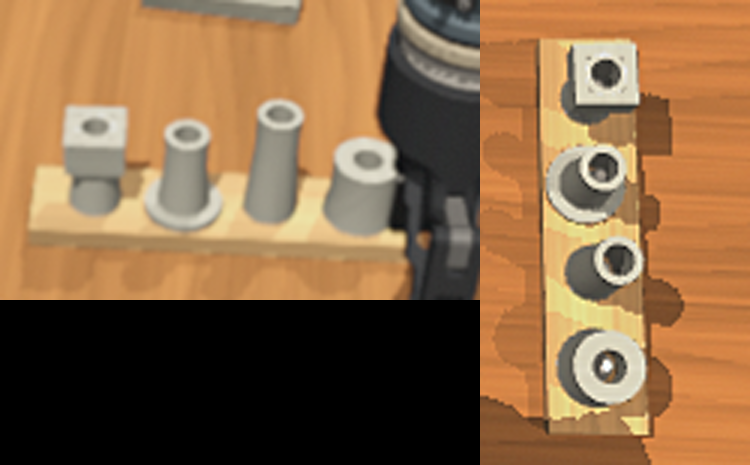

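All four sleeves stand on their mirrored pins. In the top crop, square is at (606,72), flanged (602,170), tall (618,261) and squat (609,367), all within about 2 px of the predicted points. The gripper is clear of everything.

```bash
python3 -c "
from station import manip
print(manip.sign_off())"
```

```text
the job is handed in; nothing more can be done
None
```

The job is handed in with all four sleeves on the storage rack in reverse order, from nearest pin to farthest: squat, tall, flanged, square. All stood upright and on their pins in the last pictures; sign-off returned no verdict.

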